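# Tighten the cover of a wine filter

## Task

The sloped cover of the wine filter sits on its gasket with the four wing screws only finger-loose. Tighten them evenly, clockwise and in cross order (one screw, then the one diagonally opposite, then the other diagonal pair): a first round bringing every screw about half way, about 45 degrees short of its stop, then a second round, again in cross order, turning every screw fully home. Leave the bottle, the tumbler and the box of pads where they stand, and let go of the filter when done.

Things in the scene. Friction and masses are not known exactly. Their poses are not given: they have to be found in the camera images.
- filter: countertop wine plate filter: white drip-tray base 330 x 230 mm, sloped head of grey plates and white pads under a white cover with black gasket, motor behind the high side. Fixed, does not move. Origin: on the counter, straight below the centre of the cover's face; x points to the motor side, y level, z up
- cover (a point): centre of the outer face of the cover, a white square plate 168 x 168 mm, 140 mm above the counter here. The face is sloped: z points out of it, 35 degrees from vertical; x points up the slope; y is level, to the left for somebody facing it from the low side. A pressed dome 88 mm across rises 6 mm above the face in the middle
- wing_low_left (a point): middle of the wings of the lower left screw (black, at -60 mm in x, +60 mm in y from the cover's centre; opposite wing_up_right), on its axis, 32 mm above the cover face. z: out along the screw axis; x: along the wings, a flat plate 10 mm thick, 70 mm tip to tip, 12 to 46 mm above the face (40 at the middle); below is an 18 mm hub. Turning does not raise or lower it
- wing_up_left (a point): middle of the wings of the upper left screw (black, at +60 mm in x, +60 mm in y from the cover's centre; opposite wing_low_right), on its axis, 32 mm above the cover face. z: out along the screw axis; x: along the wings, a flat plate 10 mm thick, 70 mm tip to tip, 12 to 46 mm above the face (40 at the middle); below is an 18 mm hub. Turning does not raise or lower it
- wing_up_right (a point): middle of the wings of the upper right screw (black, at +60 mm in x, -60 mm in y from the cover's centre; opposite wing_low_left), on its axis, 32 mm above the cover face. z: out along the screw axis; x: along the wings, a flat plate 10 mm thick, 70 mm tip to tip, 12 to 46 mm above the face (40 at the middle); below is an 18 mm hub. Turning does not raise or lower it
- wing_low_right (a point): middle of the wings of the lower right screw (black, at -60 mm in x, -60 mm in y from the cover's centre; opposite wing_up_left), on its axis, 32 mm above the cover face. z: out along the screw axis; x: along the wings, a flat plate 10 mm thick, 70 mm tip to tip, 12 to 46 mm above the face (40 at the middle); below is an 18 mm hub. Turning does not raise or lower it
- screw_low_left (a joint): turn of the lower left wing screw in rad; grows as it is tightened (clockwise looking at the cover). 0: just touching, wings pointing up and down the slope; 0.79: half way; 1.57: fully home, a firm stop, wings level across the cover. It stays where it is left; turning takes 0.10 to 0.14 N m
- screw_up_left (a joint): turn of the upper left wing screw in rad; grows as it is tightened (clockwise looking at the cover). 0: just touching, wings pointing up and down the slope; 0.79: half way; 1.57: fully home, a firm stop, wings level across the cover. It stays where it is left; turning takes 0.10 to 0.14 N m
- screw_up_right (a joint): turn of the upper right wing screw in rad; grows as it is tightened (clockwise looking at the cover). 0: just touching, wings pointing up and down the slope; 0.79: half way; 1.57: fully home, a firm stop, wings level across the cover. It stays where it is left; turning takes 0.10 to 0.14 N m
- screw_low_right (a joint): turn of the lower right wing screw in rad; grows as it is tightened (clockwise looking at the cover). 0: just touching, wings pointing up and down the slope; 0.79: half way; 1.57: fully home, a firm stop, wings level across the cover. It stays where it is left; turning takes 0.10 to 0.14 N m
- bottle: full green wine bottle standing, 75 mm diameter, 300 mm tall; origin at the centre of its base; leave alone
- pad_box: cardboard box of filter pads, 175 x 175 x 45 mm; origin at the centre of its underside; leave alone
- tumbler: empty glass tumbler standing, 76 mm across the rim, 95 mm tall; origin at the centre of its base; leave alone

How it is judged:
By the outcome, as a careful person would: the job done as asked, in the order asked, and still so for the second after the job is handed in, with the robot touching nothing.
It also fails if it takes over 72 s, if anything falls off the work surface, if the arm or the gripper's body presses on something with over 40 N, if the wrist force passes 120 N, or if a joint passes its speed limit or range.

## Robot

A 6-joint arm with a two-finger parallel gripper is mounted at the origin on the work surface. World frame = base frame: x ahead of the robot, y to its left, z up, the work surface at z = 0. Lengths are in mm, angles in rad, forces in N, time in s.
With the tool pointing down it reaches from about 350 to 775 mm from the base axis. Payload 7.3 kg.
Tool frame: the origin (TCP) lies on the centre line of the jaws, within the pads' length; the fingertips stand 17 mm ahead of it and the grasp point (between the pads) lies 2 mm behind it; z points along the fingers, y is the line along which they close (so a half turn about z gives the same grasp; the last joint's range is limited). The gripper opens to 92 mm and grips with 3 to 60 N. Pads are 19 mm wide; open, the fingers measure 130 mm over their backs; the gripper's body (75 mm by 190 mm) begins 47 mm behind the grasp point.
Start: joints at [-1.349, 0.342, 1.524, -0, 1.275, -0.146], TCP at [188.794, -489.898, 243.741] pointing down, gripper open.
Joint ranges: [-2.53, 2.53], [-0.77, 2.02], [0.04, 2.7], [-1, 4.14], [0.28, 2.66], [-3.11, 3.11]. Speed limits (rad/s): [2.57, 2.57, 3.14, 3.14, 3.14, 3.14].

## Interface

Orientations are given as [roll, pitch, yaw] about the fixed x, y, z axes, in that order (R = Rz(yaw) Ry(pitch) Rx(roll)).
In Python, from plant import bot gives the robot as it stands. The module is installed in compiled form; this text tells all that it offers.
- The arm moves only by the shell command python3 -m pendant 'ROWS'. ROWS is JSON, a list of rows, each a list of 3 entries, a list of its own where there are three numbers: the shift along the world's x, y, z as a fraction of full scale, then the turn, a rotation vector about the world's x, y, z as a fraction of full scale, then the opening, from -1 (shut) to 1 (fully open), so that 0 is half open. In form: [[[tx, ty, tz], [rx, ry, rz], claw], ...]. A call has exactly 10 rows; each row shifts and turns the commanded pose from where the row before left it; what a row does not reach is not made up. Full scale, the value 1, is 30 mm for a shift and 0.12 rad for a turn. A row lasts 1/12 s, in which the tool goes at most 41.7 mm and 7.16 degrees, less where a joint would pass 70% of its speed; a pose out of reach is approached as far as the arm can. A call with a number of a shift or a turn outside -1 to 1 is refused whole. A call with a gripper value outside its range is refused whole. The fingers move at their own pace and stop on an object; the grip force is fixed at half the most. Time passes only in rows, so rows that do not move let the fingers close, or fill a call up. It gives the time, the measured TCP pose, the force, the opening and the grip force at its end, in the units of the state.
- bot.get_obs(): the state, without advancing time (a new reading comes with each control period).
- bot.capture(name): name is "side" or "top" or "wrist"; returns the picture (420x560x3 uint8, blue, green, red); there is no depth.
- bot.camera_params(name): a dict with "fovy" (degrees; the focal length in pixels is half the picture's height over the tangent of half this angle, whatever the lens; pixels are square), "cx", "cy" (the principal point, pixels), "camera_from_world" (4x4, takes a point from world to camera coordinates). Camera axes: x right, y down, z forward; pixel columns grow to the right and rows downward; lengths in mm; the calibration is good to about 2 mm. The wrist camera is an equidistant fisheye: a pixel r from the principal point sees the ray r / f radians off the axis. A picture is of the moment at which its call begins: read the wrist's pose just before it. camera_params takes no time and is no camera call; for the wrist camera it gives the pose at the moment of the call.
- bot.close_job(): hands the job in; it is judged then, once.
The state is a dict: "time": time; "joint_positions": joint angles; "dq": joint speeds; "tau": joint torques, N m; "tool_pos": TCP position; "tcp_rot": TCP orientation; "contact_force": force on the tool from outside, world axes, zero at the start; "moment": the same for the moment, N m; "grip_width": finger opening in mm; "finger_force": force on a finger pad.
Only numpy, scipy, OpenCV 4.12 (cv2) and the standard library are available. Lean on these libraries where they do the work, as an engineer would, in place of code of your own. Each camera call takes 0.05 s, during which the arm holds its last target. There are 200 camera calls.

## Working session

There is one attempt and no reset: what is moved stays moved. The work goes in short steps, Python scripts to look and compute and a shell command to move; the robot and the scene stay as the last step left them, time stands still between calls to the robot, and variables do not carry over. Pictures are saved under pics/ and viewed, at most 10 in all, crops included, and the job is handed in when it is done.

```bash
mkdir -p pics
python3 - <<'E'
from plant import bot
import cv2
print(bot.get_obs())
for n in("side","top"):
    im=bot.capture(n); cv2.imwrite(f"pics/{n}0.png",im); print(n,bot.camera_params(n))
E
```

```text
{'time': 0.0, 'joint_positions': array([-1.34899054e+00,  3.42719707e-01,  1.52500519e+00, -3.75681381e-06,
        1.27539527e+00, -1.46034198e-01]), 'dq': array([-0.00098538,  0.00166634, -0.00215176, -0.00019015,  0.00105864,
        0.00089834]), 'tau': array([-2.10969010e-04, -4.31245708e+01, -2.44217259e+01,  7.17471843e-02,
        5.61016321e-02, -1.38924315e-04]), 'tool_pos': array([ 188.7099091 , -489.50945994,  243.05063689]), 'tcp_rot': array([-3.14008088e+00, -2.18721947e-04,  3.67840916e-01]), 'contact_force': array([ 0.38967118,  0.65560202, -1.18882121]), 'moment': array([ 0.00070942, -0.01599314, -0.04532339]), 'finger_force': 0.0, 'grip_width': 91.55507434726084}
side {'fovy': 42.6451471435579, 'cx': 278.38545094693455, 'cy': 210.48365125995795, 'camera_from_world': array([[-7.30361909e-01, -6.82993211e-01, -9.57889253e-03,
         4.56500461e+02],
       [-4.37031441e-01,  4.78027136e-01, -7.61901291e-01,
         3.69269579e+02],
       [ 5.24952380e-01, -5.52277404e-01, -6.47622319e-01,
         9.41926373e+02],
       [ 0.00000000e+00,  0.00000000e+00,  0.00000000e+00,
         1.00000000e+00]])}
top {'fovy': 51.6684576615438, 'cx': 282.46795301811994, 'cy': 215.07813248836987, 'camera_from_world': array([[-2.86943984e-02, -9.99061428e-01, -3.24483476e-02,
         5.74150380e+01],
       [-9.96912867e-01,  3.09759472e-02, -7.21472498e-02,
         6.27107229e+02],
       [ 7.30846527e-02,  3.02779533e-02, -9.96866029e-01,
         1.04363285e+03],
       [ 0.00000000e+00,  0.00000000e+00,  0.00000000e+00,
         1.00000000e+00]])}
```

View pics/side0.png

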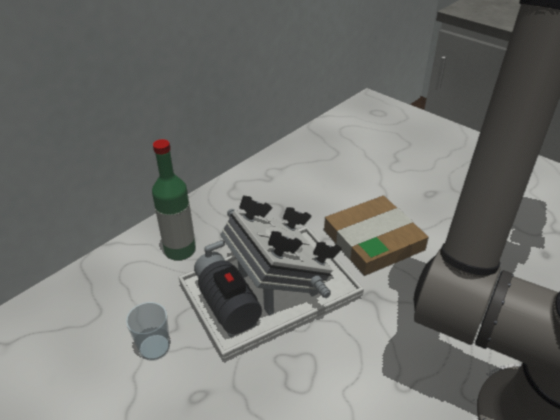

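View pics/top0.png

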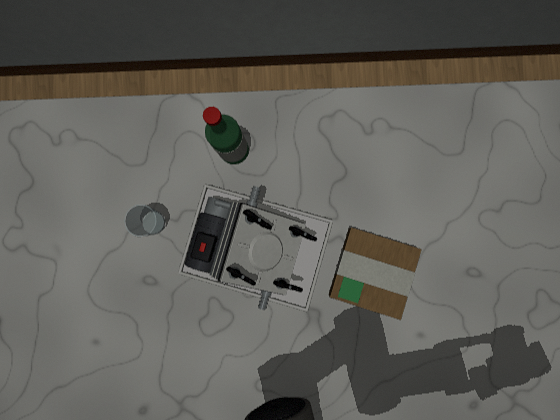

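The side view shows the four black wings at about (255,208), (296,217), (285,243) and (327,250). The top view shows them at (257,219), (303,233), (241,275) and (288,285), with the dome at (265,251). The motor is toward +y and the low side toward -y, facing the pad box.

```bash
cat > h.py <<'E'
import numpy as np, cv2
from plant import bot
from scipy.spatial.transform import Rotation as R
from scipy.optimize import least_squares
def proj(n,P):
    c=bot.camera_params(n); T=c["camera_from_world"]; f=210/np.tan(np.radians(c["fovy"]/2))
    q=np.asarray(P)@T[:3,:3].T+T[:3,3]; return np.c_[f*q[:,0]/q[:,2]+c["cx"],f*q[:,1]/q[:,2]+c["cy"]]
def face(yaw): # cover frame in world: x up slope, z out (tilted to low side)
    return R.from_euler("z",yaw)*R.from_euler("y",-np.radians(35))
NM=["LL","UL","UR","LR"]; XY=np.array([[-60,60],[60,60],[60,-60],[-60,-60]])
E
python3 - <<'E'
from h import *
seeds={"top":[(257,219),(303,233),(241,275),(288,285)],"side":[(255,208),(296,217),(285,243),(327,250)]}
tiles=[]
for n in seeds:
    im=cv2.imread(f"pics/{n}0.png")
    m=(im.max(2)<45).astype(np.uint8)
    k,l,s,c=cv2.connectedComponentsWithStats(m)
    for i in range(1,k):
        if s[i,4]>25 and 180<c[i,0]<360 and 170<c[i,1]<320: print(n,s[i],c[i].round(1))
    x0,y0=(175,175) if n=="top" else (190,180)
    tiles.append(cv2.resize(im[y0:y0+145,x0:x0+165],None,fx=2.4*2,fy=4.8,interpolation=2)[:,:])
cv2.imwrite("pics/t.png",cv2.resize(np.vstack(tiles),None,fx=.43*1,fy=.43));
E
```

```text
top [217 203  26  79 253] [228.7 241.2]
top [213 210  21  67 100] [222.6 243.8]
top [243 210  29  20 205] [255.9 219. ]
top [ 184  212   42   61 1363] [204.  241.8]
top [289 226  28  15 158] [300.8 232.8]
top [329 228  22  68 137] [338.9 261.7]
top [226 267  30  18 180] [239.2 274.6]
top [273 278  30  14 160] [285.8 284.6]
side [241 197  29  22 341] [253.5 207.7]
side [284 209  26  19 258] [294.9 217.4]
side [269 232  32  24 407] [282.9 243.5]
side [251 241  78  35 171] [288.6 266.8]
side [314 243  27  19 280] [325.3 251.3]
side [213 266  43  34 691] [230.4 283.1]
side [201 285  22  39 117] [211.4 304.8]
side [224 303  37  30 707] [242.6 317.5]
```

View pics/t.png

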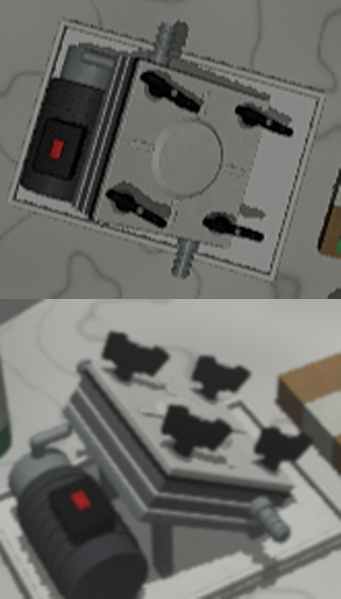

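The crops show all four wings still along the slope (near 0 rad). Next I fit the filter pose from the wing points.

Run:
```python
from h import *
# order LL UL UR LR ; bbox centres
T=np.array([[287,285],[241,275.5],[257,219.5],[303,233]]);S=np.array([[327,252],[284,244],[254.5,207.7],[296,218]])
P0=np.c_[XY,np.full(4,28)]
def pts(p,h=28): 
    return np.array([p[0],p[1],p[3]])+face(p[2]).apply(np.c_[XY,np.full(4,h)])
def res(p,w=0.7): return np.r_[((proj("side",pts(p))-S)).ravel(),(w*(proj("top",pts(p))-T)).ravel()]
for fz in (0,1):
    f=lambda q: res(np.r_[q[:3],q[3] if fz else 140])
    r=least_squares(f,[420,-20,1.35,140],x_scale=[10,10,.1,10]); print(r.x.round(3),r.cost); print(r.fun.reshape(2,4,2).round(1).tolist())
# tray corners check on counter top rim ~ z 20
c=bot.camera_params("top");Tm=c["camera_from_world"];f=210/np.tan(np.radians(c["fovy"]/2))
px=np.array([[205,185],[333,219],[306,310],[180,272],[265,251]])
for u,z in zip(px,[20,20,20,20,146]):
    d=Tm[:3,:3].T@np.array([(u[0]-c["cx"])/f,(u[1]-c["cy"])/f,1]);o=-Tm[:3,:3].T@Tm[:3,3];print((o+d*(z-o[2])/d[2]).round(1))
```

```text
[540.722  72.882   1.262 140.   ] 1.6150022402916575
[[[-0.7, -0.6], [-0.1, -0.4], [-0.0, 0.0], [0.0, -0.5]], [[0.3, 1.0], [-0.3, 0.4], [-0.0, 0.1], [-0.4, 0.6]]]
[541.437  72.11    1.262 137.99 ] 1.0140260112950972
[[[-0.8, -0.3], [-0.1, -0.1], [0.0, 0.4], [-0.0, -0.2]], [[0.6, 0.7], [0.0, 0.1], [0.3, -0.1], [-0.2, 0.3]]]
[710. 230.  20.]
[615.3 -85.2  20. ]
[396.2 -11.7  20. ]
[496.1 295.3  20. ]
[542.7  75.  146. ]
```

```bash
cat >> h.py <<'E'
C=np.array([541.,72.5,140.]);YAW=1.262
def pos(name,h): return C+face(YAW).apply([*XY[NM.index(name)],h])
def rot(ang): # tool z=-n, y across wing, turned clockwise by ang (rad)
    return face(YAW)*R.from_euler("z",-ang)*R.from_euler("x",np.pi)
def plan(name,h,ang):
    o=bot.get_obs();c=R.from_euler("xyz",o["tcp_rot"])
    d=pos(name,h)-o["tool_pos"];w=(rot(ang)*c.inv()).as_rotvec()
    print(name,h,ang,"shift/30",(d/30).round(2),"turn/.12",(w/.12).round(2),"| t",round(o["time"],2),"w",round(o["grip_width"],1),"F",o["contact_force"].round(1),"q",o["joint_positions"].round(2))
    e=face(YAW).inv(); print("  face-frame err mm",e.apply(-d).round(1),"rot",e.apply(-w).round(3))
E
python3 - <<'E'
from h import *
plan("LL",130,0)
n=face(YAW).apply([0,0,1]);print("n/30mm per10:",n*10/30,"-n turn",-n)
for a in NM:print(a,pos(a,32).round(0),rot(0).as_euler("xyz"))
print("30mm-units UR-LL",(pos("UR",0)-pos("LL",0))/30,"UL-UR",(pos("UL",0)-pos("UR",0))/30,"LR-UL",(pos("LR",0)-pos("UL",0))/30)
c=bot.camera_params("side");Tm=c["camera_from_world"];f=210/np.tan(np.radians(c["fovy"]/2));o=-Tm[:3,:3].T@Tm[:3,3]
for u,z in (((180,250),0),((161,145),300),((152,348),0)):
    d=Tm[:3,:3].T@np.array([(u[0]-c["cx"])/f,(u[1]-c["cy"])/f,1]);print(u,(o+d*(z-o[2])/d[2]).round(1))
E
```

```text
LL 130 0 shift/30 [ 8.58 15.41 -1.03] turn/.12 [ 3.82 -3.61  7.21] | t 0.1 w 91.6 F [-0.6 -0.7  0.5] q [-1.35  0.34  1.52  0.    1.28 -0.15]
  face-frame err mm [-407.2  104.8  323. ] rot [-0.272  0.568 -0.866]
n/30mm per10: [-0.05810561 -0.18214877  0.27305068] -n turn [ 0.17431683  0.54644631 -0.81915204]
LL [463.  26. 132.] [ 3.14159265 -0.61086524  1.262     ]
UL [493. 120. 201.] [ 3.14159265 -0.61086524  1.262     ]
UR [608.  84. 201.] [ 3.14159265 -0.61086524  1.262     ]
LR [578. -10. 132.] [ 3.14159265 -0.61086524  1.262     ]
30mm-units UR-LL [4.80660121 1.90597637 2.29430575] UL-UR [-3.81080028  1.21564847  0.        ] LR-UL [ 2.81499935 -4.33727331 -2.29430575]
(180, 250) [799.8 154.8   0. ]
(161, 145) [795.1 158.2 300. ]
(152, 348) [623.9 368.    0. ]
```

```bash
python3 -m pendant '[[[0.43,0.77,0.05],[0.19,-0.18,0.36],0],[[0.43,0.77,0.05],[0.19,-0.18,0.36],0],[[0.43,0.77,0.05],[0.19,-0.18,0.36],0],[[0.43,0.77,0.05],[0.19,-0.18,0.36],0],[[0.43,0.77,0.05],[0.19,-0.18,0.36],0],[[0.43,0.77,0.05],[0.19,-0.18,0.36],0],[[0.43,0.77,0.05],[0.19,-0.18,0.36],0],[[0.43,0.77,0.05],[0.19,-0.18,0.36],0],[[0.43,0.77,0.05],[0.19,-0.18,0.36],0],[[0.43,0.77,0.05],[0.19,-0.18,0.36],0]]'
python3 -m pendant '[[[0.43,0.77,-0.15],[0.19,-0.18,0.36],0],[[0.43,0.77,-0.15],[0.19,-0.18,0.36],0],[[0.43,0.77,-0.15],[0.19,-0.18,0.36],0],[[0.43,0.77,-0.15],[0.19,-0.18,0.36],0],[[0.43,0.77,-0.15],[0.19,-0.18,0.36],-0.3],[[0.43,0.77,-0.15],[0.19,-0.18,0.36],-0.3],[[0.43,0.77,-0.15],[0.19,-0.18,0.36],-0.3],[[0.43,0.77,-0.15],[0.19,-0.18,0.36],-0.3],[[0.43,0.77,-0.15],[0.19,-0.18,0.36],-0.3],[[0.43,0.77,-0.15],[0.19,-0.18,0.36],-0.3]]'
python3 - <<'E'
from h import *
plan("LL",110,0); cv2.imwrite("pics/w1.png",bot.capture("wrist"))
E
```

```text
time: 0.93
tool_pos: [318.1, -257.6, 258.7]
tcp_rot: [-3.069, -0.305, 0.794]
contact_force: [-0.1, 0.1, 0.1]
grip_width: 46.2
finger_force: 0.0
time: 1.77
tool_pos: [447.1, -26.7, 213.3]
tcp_rot: [3.14, -0.609, 1.263]
contact_force: [0.5, -0.9, 0.7]
grip_width: 31.9
finger_force: 0.0
LL 110 0 shift/30 [ 0.09  0.35 -0.59] turn/.12 [0.02 0.   0.  ] | t 1.77 w 31.9 F [ 0.5 -0.9  0.7] q [-0.63  0.28  1.87  0.61  1.26 -0.59]
  face-frame err mm [ 1.3 -0.7 20.7] rot [-0.001  0.002  0.   ]
```

View pics/w1.png

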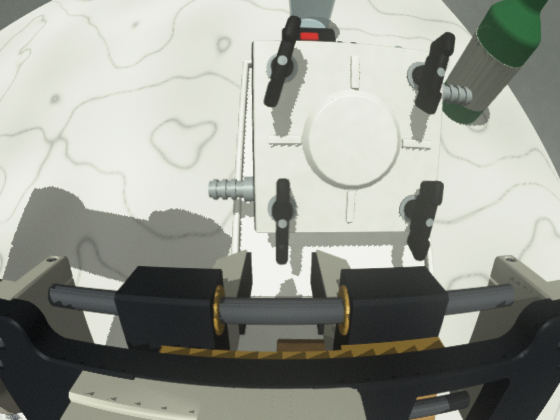

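The wrist view shows all four wings near 0 rad, with grey caps at about LL (282,211), UL (283,67), UR (440,72) and LR (428,222). I use those caps (about 40 mm above the face) to check the pose.

```bash
python3 - <<'E'
from h import *
im=cv2.imread("pics/w1.png");c=bot.camera_params("wrist");T=c["camera_from_world"];f=210/np.tan(np.radians(c["fovy"]/2))
g=im.max(2).astype(int)
o=-T[:3,:3].T@T[:3,3];F=face(YAW)
for n,(x,y) in zip(NM,[(282,211),(283,67),(440,72),(428,222)]):
    w=g[y-7:y+8,x-7:x+8]; ys,xs=np.nonzero(w>75)
    m=np.array([[x,y]],float); uv=m[0]-[c["cx"],c["cy"]];r=np.hypot(*uv)
    d=T[:3,:3].T@np.array([*(uv/r*np.sin(r/f)),np.cos(r/f)])
    for h in (40,):
        a=F.inv().apply(o-C);b=F.inv().apply(d);print(n,h,(a+b*(h-a[2])/b[2]).round(1),len(xs))
E
python3 -c "
import cv2;im=cv2.imread('pics/w1.png')[10:280,230:480];cv2.imwrite('pics/w1c.png',cv2.resize(im,None,fx=2.2,fy=2.2,interpolation=2))"
```

```text
LL 40 [-46.9  59.4  40. ] 0
UL 40 [56.9 59.  40. ] 51
UR 40 [ 62.  -58.1  40. ] 116
LR 40 [-55.8 -57.6  40. ] 111
```

View pics/w1c.png

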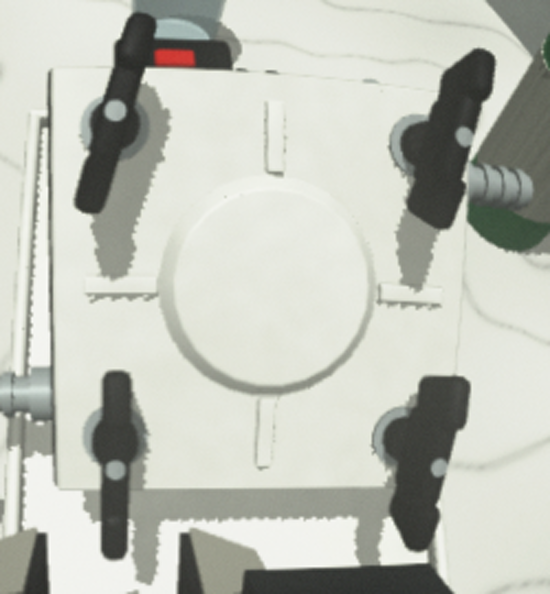

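Run:
```python
from h import *
c=bot.camera_params("wrist");T=c["camera_from_world"];f=210/np.tan(np.radians(c["fovy"]/2))
o=-T[:3,:3].T@T[:3,3];F=face(YAW);a=F.inv().apply(o-C)
def ray(u,h):
    uv=np.array(u)/2.2+[230,10]-[c["cx"],c["cy"]];r=np.hypot(*uv)
    b=F.inv().apply(T[:3,:3].T@np.array([*(uv/r*np.sin(r/f)),np.cos(r/f)]));return (a+b*(h-a[2])/b[2])[:2]
D={"LL":((115,470),(117,375),(115,555)),"UL":((115,110),(142,18),(90,208)),"UR":((464,135),(488,56),(445,222)),"LR":((438,467),(465,383),(413,545))}
for n,(k,t,b) in D.items():
    t,b=ray(t,44),ray(b,44);v=t-b
    print(n,"cap",ray(k,40).round(1),"tips",t.round(),b.round(),"len",np.hypot(*v).round(),"cw angle",np.arctan2(-v[1],v[0]).round(2))
print("dome",ray((268,288),6))
```

```text
LL cap [-56.8  59.2] tips [-23.  59.] [-87.  59.] len 64.0 cw angle 0.01
UL cap [61.9 59.5] tips [92. 51.] [30. 67.] len 64.0 cw angle 0.25
UR cap [ 62.6 -58.9] tips [ 92. -67.] [ 31. -50.] len 63.0 cw angle 0.27
LR cap [-56.  -58.7] tips [-24. -63.] [-85. -51.] len 63.0 cw angle 0.19
dome [2.67914022 2.42579963]
```

Initial turns come out at about LL 0.0, UL 0.25, UR 0.27 and LR 0.19 rad, and the face centre reads about 3 mm further up the slope. I shift it 2 mm and descend on LL.

```bash
cat >> h.py <<'E'
C=C+face(YAW).apply([2,0.3,0])
E
python3 -c "
from h import *
plan('LL',32,0)
print('turn -n 0.1rad rows:',rot(0).apply([0,0,1])*0.1/.12)"
```

```text
LL 32 0 shift/30 [ 0.53  1.73 -2.66] turn/.12 [-0.02  0.01 -0.03] | t 1.82 w 32.3 F [-1.3  1.1 -1.5] q [-0.62  0.28  1.88  0.61  1.26 -0.59]
  face-frame err mm [ 1.3 -0.7 96.3] rot [ 0.002 -0.002  0.003]
turn -n 0.1rad rows: [ 0.14526402  0.45537193 -0.6826267 ]
```

```bash
python3 -m pendant '[[[0.09,0.29,-0.44],[0,0,0],-0.3],[[0.09,0.29,-0.44],[0,0,0],-0.3],[[0.09,0.29,-0.44],[0,0,0],-0.3],[[0.09,0.29,-0.44],[0,0,0],-0.3],[[0.09,0.29,-0.44],[0,0,0],-0.3],[[0.09,0.29,-0.44],[0,0,0],-0.3],[[0,0,0],[0,0,0],-0.3],[[0,0,0],[0,0,0],-1],[[0,0,0],[0,0,0],-1],[[0,0,0],[0,0,0],-1]]'
python3 -c "
from h import *
plan('LL',32,0)"
```

```text
time: 2.65
tool_pos: [463.4, 23.7, 135.2]
tcp_rot: [3.139, -0.608, 1.261]
contact_force: [-0.5, -1.1, -0.5]
grip_width: 16.8
finger_force: 0.0
LL 32 0 shift/30 [ 0.01  0.15 -0.08] turn/.12 [0.03 0.01 0.02] | t 2.65 w 16.8 F [-0.5 -1.1 -0.5] q [-0.51  0.4   1.98  0.71  1.03 -0.66]
  face-frame err mm [-2.2 -1.2  4.3] rot [-0.003  0.003 -0.001]
```

```bash
python3 -m pendant '[[[0.01,0.15,-0.08],[0,0,0],-1],[[0,0,0],[0,0,0],-1],[[0,0,0],[0,0,0],-1],[[0,0,0],[0,0,0],-1],[[0,0,0],[0,0,0],-1],[[0,0,0],[0.07,0.22,-0.34],-1],[[0,0,0],[0.07,0.22,-0.34],-1],[[0,0,0],[0.07,0.22,-0.34],-1],[[0,0,0],[0.07,0.22,-0.34],-1],[[0,0,0],[0.07,0.22,-0.34],-1]]'
python3 -c "
from h import *
plan('LL',32,0.785);o=bot.get_obs();e=face(YAW).inv();print(e.apply(o['contact_force']),e.apply(o['moment']),o['finger_force'])"
```

```text
time: 3.48
tool_pos: [465.2, 27.1, 133.1]
tcp_rot: [-2.983, -0.587, 0.962]
contact_force: [3.4, -4.9, 2.6]
grip_width: 10.1
finger_force: 30.0
LL 32 0.785 shift/30 [-0.06  0.03 -0.  ] turn/.12 [ 0.86  2.48 -3.62] | t 3.48 w 10.1 F [ 3.4 -4.9  2.6] q [-0.5   0.4   1.98  0.72  1.01 -0.41]
  face-frame err mm [-0.3 -1.9  0.3] rot [-0.009  0.008  0.536]
[-1.48261787 -4.66697323  4.17086994] [-0.53119797  0.5155837   0.13957776] 30.025757253170013
```

```bash
python3 -m pendant '[[[0,0,0],[0.12,0.36,-0.52],-1],[[0,0,0],[0.12,0.36,-0.52],-1],[[0,0,0],[0.12,0.36,-0.52],-1],[[0,0,0],[0.12,0.36,-0.52],-1],[[0,0,0],[0.12,0.36,-0.52],-1],[[0,0,0],[0.12,0.36,-0.52],-1],[[0,0,0],[0.12,0.36,-0.52],-1],[[0,0,0],[0,0,0],-1],[[0,0,0],[0,0,0],-1],[[0,0,0],[0,0,0],-0.3]]'
python3 -c "
from h import *
plan('LL',92,0.785)"
```

```text
time: 4.32
tool_pos: [464.6, 27.6, 132.8]
tcp_rot: [-2.679, -0.415, 0.376]
contact_force: [0.6, 0.6, 0.2]
grip_width: 13.2
finger_force: 0.0
LL 92 0.785 shift/30 [-0.38 -1.08  1.64] turn/.12 [-0.01 -0.03  0.01] | t 4.32 w 13.2 F [0.6 0.6 0.2] q [-0.5   0.41  1.98  0.72  1.02  0.13]
  face-frame err mm [ -0.2  -1.1 -60.1] rot [ 0.003  0.    -0.003]
```

Good. Open fully, retreat and go over to UR (turned to 0.27).

```bash
python3 -m pendant '[[[0,0,0],[0,0,0],-0.3],[[0,0,0],[0,0,0],-0.3],[[-0.09,-0.27,0.41],[0,0,0],-0.3],[[-0.09,-0.27,0.41],[0,0,0],-0.3],[[-0.09,-0.27,0.41],[0,0,0],-0.3],[[-0.09,-0.27,0.41],[0,0,0],-0.3],[[0.6,0.24,0.29],[-0.09,-0.29,0.44],-0.3],[[0.6,0.24,0.29],[-0.09,-0.29,0.44],-0.3],[[0.6,0.24,0.29],[-0.09,-0.29,0.44],-0.3],[[0.6,0.24,0.29],[-0.09,-0.29,0.44],-0.3]]'
python3 -m pendant '[[[0.6,0.24,0.29],[-0.09,-0.29,0.44],-0.3],[[0.6,0.24,0.29],[-0.09,-0.29,0.44],-0.3],[[0.6,0.24,0.29],[-0.09,-0.29,0.44],-0.3],[[0.6,0.24,0.29],[-0.09,-0.29,0.44],-0.3],[[0,0,0],[0,0,0],-0.3],[[0,0,0],[0,0,0],-0.3],[[0,0,0],[0,0,0],-0.3],[[0,0,0],[0,0,0],-0.3],[[0,0,0],[0,0,0],-0.3],[[0,0,0],[0,0,0],-0.3]]'
python3 - <<'E'
from h import *
plan("UR",32,0.27); cv2.imwrite("pics/w2.png",bot.capture("wrist"))
E
```

```text
time: 5.15
tool_pos: [524.9, 25.8, 216.6]
tcp_rot: [-2.795, -0.514, 0.644]
contact_force: [0.1, 0.1, 0.2]
grip_width: 32.2
finger_force: 0.0
time: 5.98
tool_pos: [596.0, 53.7, 250.7]
tcp_rot: [-2.943, -0.581, 0.93]
contact_force: [-0.3, -0.1, 0.3]
grip_width: 32.4
finger_force: 0.0
UR 32 0.27 shift/30 [ 0.39  1.05 -1.63] turn/.12 [-0.02 -0.1  -0.01] | t 5.98 w 32.4 F [-0.3 -0.1  0.3] q [-0.34  0.44  1.5   0.64  1.29  0.03]
  face-frame err mm [ 0.5  1.6 59.4] rot [ 0.011  0.001 -0.006]
```

View pics/w2.png

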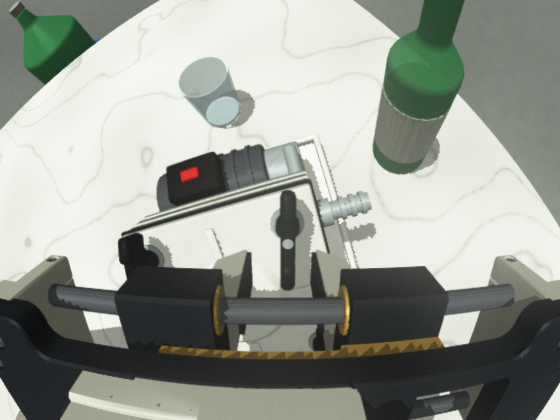

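The wrist view shows the UR wing (centre about (288,243)) parallel to the fingers and centred between them.

```bash
python3 -m pendant '[[[0.1,0.26,-0.41],[0,-0.02,0],-0.3],[[0.1,0.26,-0.41],[0,-0.02,0],-0.3],[[0.1,0.26,-0.41],[0,-0.02,0],-0.3],[[0.1,0.26,-0.41],[0,-0.02,0],-0.3],[[0,0,0],[0,0,0],-0.3],[[0,0,0],[0,0,0],-1],[[0,0,0],[0,0,0],-1],[[0,0,0],[0,0,0],-1],[[0,0,0],[0,0,0],-1],[[0,0,0],[0,0,0],-1]]'
python3 -m pendant '[[[0,0,0],[0,0,0],-1],[[0,0,0],[0,0,0],-1],[[0,0,0],[0.11,0.34,-0.5],-1],[[0,0,0],[0.11,0.34,-0.5],-1],[[0,0,0],[0.11,0.34,-0.5],-1],[[0,0,0],[0.11,0.34,-0.5],-1],[[0,0,0],[0.11,0.34,-0.5],-1],[[0,0,0],[0.11,0.34,-0.5],-1],[[0,0,0],[0.11,0.34,-0.5],-1],[[0,0,0],[0,0,0],-1]]'
python3 -c "
from h import *
plan('UR',32,0.785)"
```

```text
time: 6.87
tool_pos: [609.5, 84.2, 202.6]
tcp_rot: [-2.957, -0.587, 0.936]
contact_force: [2.4, -1.5, 0.6]
grip_width: 9.9
finger_force: 30.0
time: 7.7
tool_pos: [609.9, 83.8, 202.3]
tcp_rot: [-2.676, -0.418, 0.373]
contact_force: [5.4, -5.3, 0.8]
grip_width: 9.4
finger_force: 30.0
UR 32 0.785 shift/30 [-0.07  0.05 -0.02] turn/.12 [-0.04 -0.02  0.02] | t 7.7 w 9.4 F [ 5.4 -5.3  0.8] q [-0.28  0.5   1.55  0.68  1.17  0.51]
  face-frame err mm [-0.3 -2.5  0.9] rot [ 0.002 -0.004 -0.004]
```

```bash
python3 -m pendant '[[[0,0,0],[0,0,0],-0.3],[[0,0,0],[0,0,0],-0.3],[[0,0,0],[0,0,0],-0.3],[[-0.09,-0.27,0.41],[0,0,0],-0.3],[[-0.09,-0.27,0.41],[0,0,0],-0.3],[[-0.09,-0.27,0.41],[0,0,0],-0.3],[[-0.09,-0.27,0.41],[0,0,0],-0.3],[[-0.48,0.15,0],[-0.1,-0.3,0.46],-0.3],[[-0.48,0.15,0],[-0.1,-0.3,0.46],-0.3],[[-0.48,0.15,0],[-0.1,-0.3,0.46],-0.3]]'
python3 -m pendant '[[[-0.48,0.15,0],[-0.1,-0.3,0.46],-0.3],[[-0.48,0.15,0],[-0.1,-0.3,0.46],-0.3],[[-0.48,0.15,0],[-0.1,-0.3,0.46],-0.3],[[-0.48,0.15,0],[-0.1,-0.3,0.46],-0.3],[[-0.48,0.15,0],[-0.1,-0.3,0.46],-0.3],[[0,0,0],[0,0,0],-0.3],[[0,0,0],[0,0,0],-0.3],[[0,0,0],[0,0,0],-0.3],[[0,0,0],[0,0,0],-0.3],[[0,0,0],[0,0,0],-0.3]]'
python3 -c "
from h import *
plan('UL',32,0.25); cv2.imwrite('pics/w3.png',bot.capture('wrist'))"
```

```text
time: 8.53
tool_pos: [553.5, 66.7, 250.8]
tcp_rot: [-2.765, -0.497, 0.587]
contact_force: [0.2, -0.5, -0.6]
grip_width: 32.1
finger_force: 0.0
time: 9.37
tool_pos: [483.0, 88.6, 250.8]
tcp_rot: [-2.96, -0.583, 0.96]
contact_force: [-0.3, -0.4, 0.0]
grip_width: 32.2
finger_force: 0.0
UL 32 0.25 shift/30 [ 0.35  1.1  -1.63] turn/.12 [ 0.   -0.09 -0.05] | t 9.37 w 32.2 F [-0.3 -0.4  0. ] q [-0.35  0.24  1.81  0.65  1.21 -0.07]
  face-frame err mm [-0.3 -0.2 60.1] rot [ 0.011  0.003 -0.001]
```

View pics/w3.png

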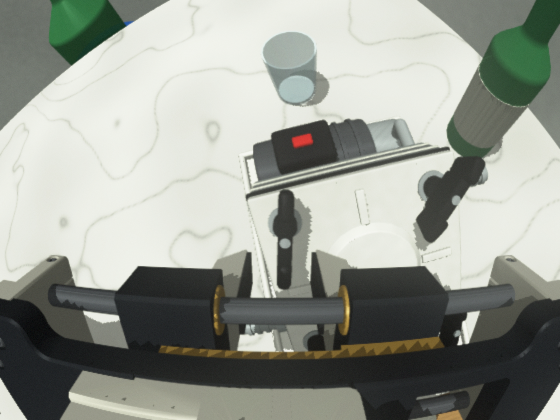

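The view shows the UL wing (286,240) aligned between the fingers, and UR (455,200) turned to about half way.

```bash
python3 -m pendant '[[[0.09,0.27,-0.41],[0,-0.02,-0.01],-0.3],[[0.09,0.27,-0.41],[0,-0.02,-0.01],-0.3],[[0.09,0.27,-0.41],[0,-0.02,-0.01],-0.3],[[0.09,0.27,-0.41],[0,-0.02,-0.01],-0.3],[[0,0,0],[0,0,0],-0.3],[[0,0,0],[0,0,0],-1],[[0,0,0],[0,0,0],-1],[[0,0,0],[0,0,0],-1],[[0,0,0],[0,0,0],-1],[[0,0,0],[0,0,0],-1]]'
python3 -m pendant '[[[0,0,0],[0,0,0],-1],[[0,0,0],[0,0,0],-1],[[0,0,0],[0.11,0.35,-0.52],-1],[[0,0,0],[0.11,0.35,-0.52],-1],[[0,0,0],[0.11,0.35,-0.52],-1],[[0,0,0],[0.11,0.35,-0.52],-1],[[0,0,0],[0.11,0.35,-0.52],-1],[[0,0,0],[0.11,0.35,-0.52],-1],[[0,0,0],[0.11,0.35,-0.52],-1],[[0,0,0],[0,0,0],-1]]'
python3 -c "
from h import *
plan('UL',32,0.785)"
```

```text
time: 10.25
tool_pos: [494.7, 120.1, 202.4]
tcp_rot: [-2.974, -0.589, 0.961]
contact_force: [5.8, -1.2, -2.6]
grip_width: 9.7
finger_force: 30.0
time: 11.08
tool_pos: [495.0, 119.9, 202.3]
tcp_rot: [-2.683, -0.417, 0.376]
contact_force: [6.1, -2.8, -3.6]
grip_width: 9.9
finger_force: 30.0
UL 32 0.785 shift/30 [-0.05  0.06 -0.02] turn/.12 [ 0.01 -0.    0.02] | t 11.08 w 9.9 F [ 6.1 -2.8 -3.6] q [-0.27  0.31  1.87  0.72  1.06  0.43]
  face-frame err mm [-0.7 -2.1  1.1] rot [-0.001  0.002 -0.002]
```

```bash
python3 -m pendant '[[[0,0,0],[0,0,0],-0.3],[[0,0,0],[0,0,0],-0.3],[[0,0,0],[0,0,0],-0.3],[[-0.09,-0.27,0.41],[0,0,0],-0.3],[[-0.09,-0.27,0.41],[0,0,0],-0.3],[[-0.09,-0.27,0.41],[0,0,0],-0.3],[[-0.09,-0.27,0.41],[0,0,0],-0.3],[[0.35,-0.54,-0.29],[-0.11,-0.34,0.51],-0.3],[[0.35,-0.54,-0.29],[-0.11,-0.34,0.51],-0.3],[[0.35,-0.54,-0.29],[-0.11,-0.34,0.51],-0.3]]'
python3 -m pendant '[[[0.35,-0.54,-0.29],[-0.11,-0.34,0.51],-0.3],[[0.35,-0.54,-0.29],[-0.11,-0.34,0.51],-0.3],[[0.35,-0.54,-0.29],[-0.11,-0.34,0.51],-0.3],[[0.35,-0.54,-0.29],[-0.11,-0.34,0.51],-0.3],[[0.35,-0.54,-0.29],[-0.11,-0.34,0.51],-0.3],[[0,0,0],[0,0,0],-0.3],[[0,0,0],[0,0,0],-0.3],[[0,0,0],[0,0,0],-0.3],[[0,0,0],[0,0,0],-0.3],[[0,0,0],[0,0,0],-0.3]]'
python3 -c "
from h import *
plan('LR',32,0.19); cv2.imwrite('pics/w4.png',bot.capture('wrist'))"
```

```text
time: 11.92
tool_pos: [514.1, 39.7, 225.1]
tcp_rot: [-2.788, -0.507, 0.616]
contact_force: [-0.3, 0.3, -0.5]
grip_width: 32.4
finger_force: 0.0
time: 12.75
tool_pos: [566.2, -40.0, 182.0]
tcp_rot: [-3.012, -0.595, 1.038]
contact_force: [-0.1, -0.0, -0.0]
grip_width: 31.9
finger_force: 0.0
LR 32 0.19 shift/30 [ 0.39  1.05 -1.63] turn/.12 [ 0.03 -0.   -0.04] | t 12.75 w 31.9 F [-0.1 -0.  -0. ] q [-0.52  0.51  1.6   0.63  1.24 -0.3 ]
  face-frame err mm [ 0.5  1.5 59.5] rot [0.002 0.004 0.005]
```

View pics/w4.png

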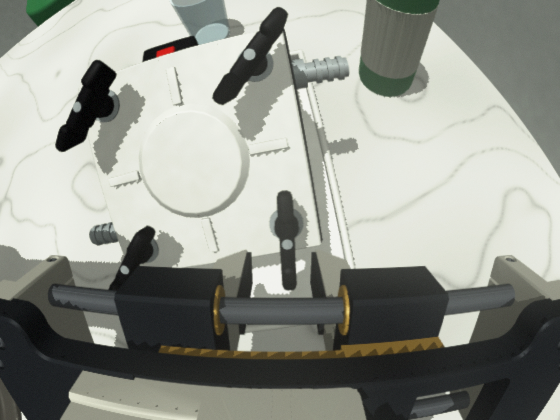

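LR's wing (287,243) sits aligned between the fingers; LL, UL and UR all show about half way.

```bash
python3 -m pendant '[[[0.1,0.26,-0.41],[0,0,-0.01],-0.3],[[0.1,0.26,-0.41],[0,0,-0.01],-0.3],[[0.1,0.26,-0.41],[0,0,-0.01],-0.3],[[0.1,0.26,-0.41],[0,0,-0.01],-0.3],[[0,0,0],[0,0,0],-0.3],[[0,0,0],[0,0,0],-1],[[0,0,0],[0,0,0],-1],[[0,0,0],[0,0,0],-1],[[0,0,0],[0,0,0],-1],[[0,0,0],[0,0,0],-1]]'
python3 -m pendant '[[[0,0,0],[0,0,0],-1],[[0,0,0],[0.11,0.34,-0.51],-1],[[0,0,0],[0.11,0.34,-0.51],-1],[[0,0,0],[0.11,0.34,-0.51],-1],[[0,0,0],[0.11,0.34,-0.51],-1],[[0,0,0],[0.11,0.34,-0.51],-1],[[0,0,0],[0.11,0.34,-0.51],-1],[[0,0,0],[0.11,0.34,-0.51],-1],[[0,0,0],[0.11,0.34,-0.51],-1],[[0,0,0],[0,0,0],-1]]'
python3 -c "
from h import *
plan('LR',32,0.785);print((pos('LL',0)-pos('LR',0))/30)"
```

```text
time: 13.63
tool_pos: [579.1, -10.4, 132.9]
tcp_rot: [-3.015, -0.595, 1.033]
contact_force: [1.0, -1.6, 1.2]
grip_width: 9.7
finger_force: 29.7
time: 14.47
tool_pos: [579.0, -10.4, 132.9]
tcp_rot: [-2.683, -0.415, 0.374]
contact_force: [0.1, -3.8, 6.4]
grip_width: 9.8
finger_force: 29.9
LR 32 0.785 shift/30 [-0.04  0.07  0.  ] turn/.12 [ 0.02 -0.02  0.04] | t 14.47 w 9.8 F [ 0.1 -3.8  6.4] q [-0.46  0.58  1.65  0.68  1.12  0.28]
  face-frame err mm [-1.3 -1.7  0.8] rot [-0.001  0.003 -0.005]
[-3.81080028e+00  1.21564847e+00  4.73695157e-16]
```

```bash
python3 -m pendant '[[[0,0,0],[0,0,0],-0.3],[[0,0,0],[0,0,0],-0.3],[[0,0,0],[0,0,0],-0.3],[[-0.09,-0.27,0.41],[0,0,0],-0.3],[[-0.09,-0.27,0.41],[0,0,0],-0.3],[[-0.09,-0.27,0.41],[0,0,0],-0.3],[[-0.09,-0.27,0.41],[0,0,0],-0.3],[[-0.64,0.21,0],[0,0,0],-0.3],[[-0.64,0.21,0],[0,0,0],-0.3],[[-0.64,0.21,0],[0,0,0],-0.3]]'
python3 -m pendant '[[[-0.64,0.21,0],[0,0,0],-0.3],[[-0.64,0.21,0],[0,0,0],-0.3],[[-0.64,0.21,0],[0,0,0],-0.3],[[0,0,0],[0,0,0],-0.3],[[0,0,0],[0,0,0],-0.3],[[0.09,0.27,-0.41],[0,0,0],-0.3],[[0.09,0.27,-0.41],[0,0,0],-0.3],[[0.09,0.27,-0.41],[0,0,0],-0.3],[[0.09,0.27,-0.41],[0,0,0],-0.3],[[0,0,0],[0,0,0],-0.3]]'
python3 -c "
from h import *
plan('LL',32,0.785)"
```

```text
time: 15.3
tool_pos: [509.1, -22.7, 181.1]
tcp_rot: [-2.682, -0.415, 0.378]
contact_force: [-0.2, -0.2, 0.3]
grip_width: 32.4
finger_force: 0.0
time: 16.13
tool_pos: [463.3, 29.3, 130.4]
tcp_rot: [-2.68, -0.413, 0.377]
contact_force: [-0.4, 0.3, -0.2]
grip_width: 32.1
finger_force: 0.0
LL 32 0.785 shift/30 [ 0.01 -0.04  0.08] turn/.12 [-0.   -0.05 -0.  ] | t 16.13 w 32.1 F [-0.4  0.3 -0.2] q [-0.49  0.41  1.98  0.72  1.02  0.13]
  face-frame err mm [-0.6  0.6 -2.7] rot [ 0.004  0.002 -0.003]
```

```bash
python3 -m pendant '[[[0,-0.04,0.08],[0,-0.05,0],-1],[[0,0,0],[0,0,0],-1],[[0,0,0],[0,0,0],-1],[[0,0,0],[0,0,0],-1],[[0,0,0],[0,0,0],-1],[[0,0,0],[0,0,0],-1],[[0,0,0],[0.12,0.39,-0.58],-1],[[0,0,0],[0.12,0.39,-0.58],-1],[[0,0,0],[0.12,0.39,-0.58],-1],[[0,0,0],[0.12,0.39,-0.58],-1]]'
python3 -m pendant '[[[0,0,0],[0.12,0.39,-0.58],-1],[[0,0,0],[0.12,0.39,-0.58],-1],[[0,0,0],[0.12,0.39,-0.58],-1],[[0,0,0],[0.12,0.39,-0.58],-1],[[0,0,0],[0.12,0.39,-0.58],-1],[[0,0,0],[0.12,0.39,-0.58],-1],[[0,0,0],[0,0,0],-1],[[0,0,0],[0,0,0],-1],[[0,0,0],[0,0,0],-1],[[0,0,0],[0,0,0],-1]]'
python3 -c "
from h import *
plan('LL',32,1.571);o=bot.get_obs();e=face(YAW).inv();print(e.apply(o['contact_force']),e.apply(o['moment']),o['finger_force'])"
```

```text
time: 16.97
tool_pos: [464.7, 25.1, 134.7]
tcp_rot: [-2.585, -0.251, 0.06]
contact_force: [4.3, -3.5, -4.9]
grip_width: 9.9
finger_force: 30.0
time: 17.8
tool_pos: [464.6, 25.0, 134.7]
tcp_rot: [-2.541, 0.033, -0.362]
contact_force: [2.5, -4.2, -5.4]
grip_width: 10.2
finger_force: 30.9
LL 32 1.571 shift/30 [-0.04  0.1  -0.06] turn/.12 [-0.01 -0.29  0.44] | t 17.8 w 10.2 F [ 2.5 -4.2 -5.4] q [-0.5   0.4   1.97  0.71  1.02  0.98]
  face-frame err mm [-1.1 -2.   2.9] rot [-0.003  0.01  -0.062]
[-5.79919206 -3.66938581 -2.55526602] [-0.74316486  1.1187593   0.59932097] 30.858646743108693
```

LL is home: the reaction moment rises to 0.6 N m at the stop. Next is UR.

```bash
python3 -m pendant '[[[0,0,0],[0,0,0],-0.3],[[0,0,0],[0,0,0],-0.3],[[0,0,0],[0,0,0],-0.3],[[-0.09,-0.27,0.41],[0,0,0],-0.3],[[-0.09,-0.27,0.41],[0,0,0],-0.3],[[-0.09,-0.27,0.41],[0,0,0],-0.3],[[-0.09,-0.27,0.41],[0,0,0],-0.3],[[0.48,0.2,0.22],[-0.12,-0.39,0.58],-0.3],[[0.48,0.2,0.22],[-0.12,-0.39,0.58],-0.3],[[0.48,0.2,0.22],[-0.12,-0.39,0.58],-0.3]]'
python3 -m pendant '[[[0.48,0.2,0.22],[-0.12,-0.39,0.58],-0.3],[[0.48,0.2,0.22],[-0.12,-0.39,0.58],-0.3],[[0.48,0.2,0.22],[-0.12,-0.39,0.58],-0.3],[[0.48,0.2,0.22],[-0.12,-0.39,0.58],-0.3],[[0.48,0.2,0.22],[-0.12,-0.39,0.58],-0.3],[[0.48,0.2,0.22],[-0.12,-0.39,0.58],-0.3],[[0.48,0.2,0.22],[-0.12,-0.39,0.58],-0.3],[[0,0,0],[0,0,0],-0.3],[[0,0,0],[0,0,0],-0.3],[[0,0,0],[0,0,0],-0.3]]'
python3 -c "
from h import *
plan('UR',32,0.785)"
```

```text
time: 18.63
tool_pos: [496.0, 12.7, 204.3]
tcp_rot: [-2.545, -0.111, -0.149]
contact_force: [0.4, -0.3, -0.1]
grip_width: 32.2
finger_force: 0.0
time: 19.47
tool_pos: [595.5, 54.6, 249.1]
tcp_rot: [-2.683, -0.418, 0.376]
contact_force: [-0.3, -0.3, 0.1]
grip_width: 32.3
finger_force: 0.0
UR 32 0.785 shift/30 [ 0.41  1.02 -1.58] turn/.12 [0.01 0.   0.02] | t 19.47 w 32.3 F [-0.3 -0.3  0.1] q [-0.34  0.44  1.52  0.64  1.27  0.54]
  face-frame err mm [ 0.2  2.4 57.7] rot [-0.002  0.001 -0.002]
```

```bash
python3 -m pendant '[[[0.1,0.25,-0.4],[0,0,0],-0.3],[[0.1,0.25,-0.4],[0,0,0],-0.3],[[0.1,0.25,-0.4],[0,0,0],-0.3],[[0.1,0.25,-0.4],[0,0,0],-0.3],[[0,0,0],[0,0,0],-0.3],[[0,0,0],[0,0,0],-1],[[0,0,0],[0,0,0],-1],[[0,0,0],[0,0,0],-1],[[0,0,0],[0,0,0],-1],[[0,0,0],[0,0,0],-1]]'
python3 -m pendant '[[[0,0,0],[0.12,0.39,-0.58],-1],[[0,0,0],[0.12,0.39,-0.58],-1],[[0,0,0],[0.12,0.39,-0.58],-1],[[0,0,0],[0.12,0.39,-0.58],-1],[[0,0,0],[0.12,0.39,-0.58],-1],[[0,0,0],[0.12,0.39,-0.58],-1],[[0,0,0],[0.12,0.39,-0.58],-1],[[0,0,0],[0.12,0.39,-0.58],-1],[[0,0,0],[0.12,0.39,-0.58],-1],[[0,0,0],[0.12,0.39,-0.58],-1]]'
python3 -m pendant '[[[0,0,0],[0,0,0],-1],[[0,0,0],[0,0,0],-1],[[0,0,0],[0,0,0],-1],[[0,0,0],[0,0,0],-1],[[0,0,0],[0,0,0],-1],[[0,0,0],[0,0,0],-1],[[0,0,0],[0,0,0],-1],[[0,0,0],[0,0,0],-1],[[0,0,0],[0,0,0],-1],[[0,0,0],[0,0,0],-1]]'
python3 -c "
from h import *
plan('UR',32,1.571);o=bot.get_obs();e=face(YAW).inv();print(e.apply(o['contact_force']),e.apply(o['moment']),o['finger_force'])"
```

```text
time: 20.3
tool_pos: [609.1, 83.4, 202.3]
tcp_rot: [-2.687, -0.421, 0.377]
contact_force: [0.7, -5.0, 0.2]
grip_width: 9.8
finger_force: 30.0
time: 21.13
tool_pos: [609.2, 83.2, 202.2]
tcp_rot: [-2.54, 0.037, -0.365]
contact_force: [2.6, -4.3, 0.0]
grip_width: 10.5
finger_force: 31.2
time: 21.97
tool_pos: [609.3, 83.2, 202.2]
tcp_rot: [-2.54, 0.034, -0.361]
contact_force: [1.4, -5.2, -0.5]
grip_width: 10.2
finger_force: 31.0
UR 32 1.571 shift/30 [-0.05  0.07 -0.01] turn/.12 [-0.02 -0.3   0.44] | t 21.97 w 10.2 F [ 1.4 -5.2 -0.5] q [-0.28  0.5   1.55  0.67  1.16  1.37]
  face-frame err mm [-1.  -2.1  1.2] rot [-0.002  0.008 -0.063]
[-3.99128931 -2.8735225   2.24395213] [-0.46156652  0.80827473  0.63043682] 31.044904589653015
```

UR is home. Next is UL.

```bash
python3 -m pendant '[[[0,0,0],[0,0,0],-0.3],[[0,0,0],[0,0,0],-0.3],[[0,0,0],[0,0,0],-0.3],[[-0.09,-0.27,0.41],[0,0,0],-0.3],[[-0.09,-0.27,0.41],[0,0,0],-0.3],[[-0.09,-0.27,0.41],[0,0,0],-0.3],[[-0.09,-0.27,0.41],[0,0,0],-0.3],[[-0.39,0.13,0],[-0.12,-0.39,0.58],-0.3],[[-0.39,0.13,0],[-0.12,-0.39,0.58],-0.3],[[-0.39,0.13,0],[-0.12,-0.39,0.58],-0.3]]'
python3 -m pendant '[[[-0.39,0.13,0],[-0.12,-0.39,0.58],-0.3],[[-0.39,0.13,0],[-0.12,-0.39,0.58],-0.3],[[-0.39,0.13,0],[-0.12,-0.39,0.58],-0.3],[[-0.39,0.13,0],[-0.12,-0.39,0.58],-0.3],[[-0.39,0.13,0],[-0.12,-0.39,0.58],-0.3],[[-0.39,0.13,0],[-0.12,-0.39,0.58],-0.3],[[-0.39,0.13,0],[-0.12,-0.39,0.58],-0.3],[[0,0,0],[0,0,0],-0.3],[[0,0,0],[0,0,0],-0.3],[[0,0,0],[0,0,0],-0.3]]'
python3 -c "
from h import *
plan('UL',32,0.785)"
```

```text
time: 22.8
tool_pos: [562.0, 64.1, 251.1]
tcp_rot: [-2.545, -0.111, -0.148]
contact_force: [0.4, 0.4, 0.1]
grip_width: 31.9
finger_force: 0.0
time: 23.63
tool_pos: [481.3, 91.1, 251.2]
tcp_rot: [-2.684, -0.42, 0.375]
contact_force: [-0.0, -0.3, -0.3]
grip_width: 32.6
finger_force: 0.0
UL 32 0.785 shift/30 [ 0.4   1.02 -1.65] turn/.12 [0.01 0.02 0.03] | t 23.63 w 32.6 F [-0.  -0.3 -0.3] q [-0.35  0.23  1.83  0.66  1.19  0.46]
  face-frame err mm [ 1.4  2.2 59.4] rot [-0.004  0.    -0.001]
```

```bash
python3 -m pendant '[[[0.1,0.26,-0.41],[0,0,0],-0.3],[[0.1,0.26,-0.41],[0,0,0],-0.3],[[0.1,0.26,-0.41],[0,0,0],-0.3],[[0.1,0.26,-0.41],[0,0,0],-0.3],[[0,0,0],[0,0,0],-0.3],[[0,0,0],[0,0,0],-1],[[0,0,0],[0,0,0],-1],[[0,0,0],[0,0,0],-1],[[0,0,0],[0,0,0],-1],[[0,0,0],[0,0,0],-1]]'
python3 -m pendant '[[[0,0,0],[0.12,0.39,-0.58],-1],[[0,0,0],[0.12,0.39,-0.58],-1],[[0,0,0],[0.12,0.39,-0.58],-1],[[0,0,0],[0.12,0.39,-0.58],-1],[[0,0,0],[0.12,0.39,-0.58],-1],[[0,0,0],[0.12,0.39,-0.58],-1],[[0,0,0],[0.12,0.39,-0.58],-1],[[0,0,0],[0.12,0.39,-0.58],-1],[[0,0,0],[0.12,0.39,-0.58],-1],[[0,0,0],[0.12,0.39,-0.58],-1]]'
python3 -m pendant '[[[0,0,0],[0,0,0],-1],[[0,0,0],[0,0,0],-1],[[0,0,0],[0,0,0],-1],[[0,0,0],[0,0,0],-1],[[0,0,0],[0,0,0],-1],[[0,0,0],[0,0,0],-1],[[0,0,0],[0,0,0],-1],[[0,0,0],[0,0,0],-1],[[0,0,0],[0,0,0],-1],[[0,0,0],[0,0,0],-1]]'
python3 -c "
from h import *
plan('UL',32,1.571);o=bot.get_obs();e=face(YAW).inv();print(e.apply(o['contact_force']),e.apply(o['moment']),o['finger_force'])"
```

```text
time: 24.47
tool_pos: [494.4, 120.1, 201.6]
tcp_rot: [-2.691, -0.422, 0.377]
contact_force: [5.3, -6.3, -8.5]
grip_width: 10.1
finger_force: 30.0
time: 25.3
tool_pos: [494.4, 120.1, 201.6]
tcp_rot: [-2.541, 0.035, -0.367]
contact_force: [3.4, -5.7, -5.5]
grip_width: 10.0
finger_force: 31.2
time: 26.13
tool_pos: [494.4, 120.1, 201.6]
tcp_rot: [-2.542, 0.033, -0.363]
contact_force: [4.6, -5.5, -7.5]
grip_width: 10.3
finger_force: 31.0
UL 32 1.571 shift/30 [-0.03  0.05  0.01] turn/.12 [-0.   -0.29  0.45] | t 26.13 w 10.3 F [ 4.6 -5.5 -7.5] q [-0.27  0.31  1.88  0.71  1.05  1.29]
  face-frame err mm [-1.1 -1.4  0.6] rot [-0.004  0.01  -0.063]
[-7.42853749 -6.0087679  -3.90930587] [-1.03158931  1.41250872  0.5539696 ] 31.006405372190784
```

UL is home. Next is LR.

```bash
python3 -m pendant '[[[0,0,0],[0,0,0],-0.3],[[0,0,0],[0,0,0],-0.3],[[0,0,0],[0,0,0],-0.3],[[-0.09,-0.27,0.41],[0,0,0],-0.3],[[-0.09,-0.27,0.41],[0,0,0],-0.3],[[-0.09,-0.27,0.41],[0,0,0],-0.3],[[-0.09,-0.27,0.41],[0,0,0],-0.3],[[0.28,-0.43,-0.23],[-0.12,-0.39,0.58],-0.3],[[0.28,-0.43,-0.23],[-0.12,-0.39,0.58],-0.3],[[0.28,-0.43,-0.23],[-0.12,-0.39,0.58],-0.3]]'
python3 -m pendant '[[[0.28,-0.43,-0.23],[-0.12,-0.39,0.58],-0.3],[[0.28,-0.43,-0.23],[-0.12,-0.39,0.58],-0.3],[[0.28,-0.43,-0.23],[-0.12,-0.39,0.58],-0.3],[[0.28,-0.43,-0.23],[-0.12,-0.39,0.58],-0.3],[[0.28,-0.43,-0.23],[-0.12,-0.39,0.58],-0.3],[[0.28,-0.43,-0.23],[-0.12,-0.39,0.58],-0.3],[[0.28,-0.43,-0.23],[-0.12,-0.39,0.58],-0.3],[[0,0,0],[0,0,0],-0.3],[[0,0,0],[0,0,0],-0.3],[[0,0,0],[0,0,0],-0.3]]'
python3 -c "
from h import *
plan('LR',32,0.785)"
```

```text
time: 26.97
tool_pos: [507.3, 50.9, 230.8]
tcp_rot: [-2.545, -0.112, -0.148]
contact_force: [0.3, -0.0, 0.2]
grip_width: 31.9
finger_force: 0.0
time: 27.8
tool_pos: [565.5, -38.4, 182.3]
tcp_rot: [-2.683, -0.419, 0.376]
contact_force: [-0.3, -1.0, -0.7]
grip_width: 32.3
finger_force: 0.0
LR 32 0.785 shift/30 [ 0.41  1.   -1.64] turn/.12 [0.   0.01 0.02] | t 27.8 w 32.3 F [-0.3 -1.  -0.7] q [-0.52  0.51  1.61  0.64  1.24  0.3 ]
  face-frame err mm [ 1.8  2.7 59. ] rot [-0.003 -0.    -0.001]
```

```bash
python3 -m pendant '[[[0.1,0.25,-0.41],[0,0,0],-0.3],[[0.1,0.25,-0.41],[0,0,0],-0.3],[[0.1,0.25,-0.41],[0,0,0],-0.3],[[0.1,0.25,-0.41],[0,0,0],-0.3],[[0,0,0],[0,0,0],-0.3],[[0,0,0],[0,0,0],-1],[[0,0,0],[0,0,0],-1],[[0,0,0],[0,0,0],-1],[[0,0,0],[0,0,0],-1],[[0,0,0],[0,0,0],-1]]'
python3 -m pendant '[[[0,0,0],[0.12,0.39,-0.58],-1],[[0,0,0],[0.12,0.39,-0.58],-1],[[0,0,0],[0.12,0.39,-0.58],-1],[[0,0,0],[0.12,0.39,-0.58],-1],[[0,0,0],[0.12,0.39,-0.58],-1],[[0,0,0],[0.12,0.39,-0.58],-1],[[0,0,0],[0.12,0.39,-0.58],-1],[[0,0,0],[0.12,0.39,-0.58],-1],[[0,0,0],[0.12,0.39,-0.58],-1],[[0,0,0],[0.12,0.39,-0.58],-1]]'
python3 -m pendant '[[[0,0,0],[0,0,0],-1],[[0,0,0],[0,0,0],-1],[[0,0,0],[0,0,0],-1],[[0,0,0],[0,0,0],-1],[[0,0,0],[0,0,0],-1],[[0,0,0],[0,0,0],-1],[[0,0,0],[0,0,0],-1],[[0,0,0],[0,0,0],-1],[[0,0,0],[0,0,0],-1],[[0,0,0],[0,0,0],-1]]'
python3 -c "
from h import *
plan('LR',32,1.571);o=bot.get_obs();e=face(YAW).inv();print(e.apply(o['contact_force']),e.apply(o['moment']),o['finger_force'])"
```

```text
time: 28.63
tool_pos: [578.9, -10.5, 133.3]
tcp_rot: [-2.688, -0.422, 0.377]
contact_force: [3.1, -4.0, -1.7]
grip_width: 9.9
finger_force: 30.0
time: 29.47
tool_pos: [578.9, -10.3, 133.4]
tcp_rot: [-2.54, 0.037, -0.365]
contact_force: [-0.1, -3.3, 0.3]
grip_width: 10.5
finger_force: 31.1
time: 30.3
tool_pos: [578.8, -10.3, 133.4]
tcp_rot: [-2.539, 0.033, -0.359]
contact_force: [1.9, -5.5, 0.2]
grip_width: 10.0
finger_force: 30.8
LR 32 1.571 shift/30 [-0.03  0.06 -0.01] turn/.12 [-0.02 -0.28  0.42] | t 30.3 w 10.0 F [ 1.9 -5.5  0.2] q [-0.46  0.57  1.65  0.67  1.12  1.12]
  face-frame err mm [-1.  -1.5  1.2] rot [-0.002  0.008 -0.06 ]
[-3.69930722 -3.49203007  2.79911045] [-0.60753821  0.81189463  0.55205958] 30.78199489601616
```

LR is home too. Release, retreat along the normal, and look.

```bash
python3 -m pendant '[[[0,0,0],[0,0,0],-0.3],[[0,0,0],[0,0,0],-0.3],[[0,0,0],[0,0,0],-0.3],[[-0.09,-0.27,0.41],[0,0,0],-0.3],[[-0.09,-0.27,0.41],[0,0,0],-0.3],[[-0.09,-0.27,0.41],[0,0,0],-0.3],[[-0.09,-0.27,0.41],[0,0,0],-0.3],[[-0.09,-0.27,0.41],[0,0,0],-0.3],[[-0.09,-0.27,0.41],[0,0,0],-0.3],[[-0.09,-0.27,0.41],[0,0,0],-0.3]]'
python3 -m pendant '[[[-0.3,-0.4,0.3],[0,0,0],-0.3],[[-0.3,-0.4,0.3],[0,0,0],-0.3],[[-0.3,-0.4,0.3],[0,0,0],-0.3],[[-0.3,-0.4,0.3],[0,0,0],-0.3],[[-0.3,-0.4,0.3],[0,0,0],-0.3],[[0,0,0],[0,0,0],-0.3],[[0,0,0],[0,0,0],-0.3],[[0,0,0],[0,0,0],-0.3],[[0,0,0],[0,0,0],-0.3],[[0,0,0],[0,0,0],-0.3]]'
python3 -c "
from h import *
a=bot.capture('top')[80:330,110:440];b=bot.capture('wrist')
cv2.imwrite('pics/end.png',np.hstack([cv2.resize(a,(400,303)),cv2.resize(b,(400,303))]))"
```

```text
time: 31.13
tool_pos: [558.4, -65.5, 219.4]
tcp_rot: [-2.538, 0.039, -0.36]
contact_force: [0.5, -0.3, -0.6]
grip_width: 32.3
finger_force: 0.0
time: 31.97
tool_pos: [514.0, -124.8, 263.3]
tcp_rot: [-2.538, 0.039, -0.36]
contact_force: [0.5, 0.7, -0.5]
grip_width: 32.5
finger_force: 0.0
```

View pics/end.png

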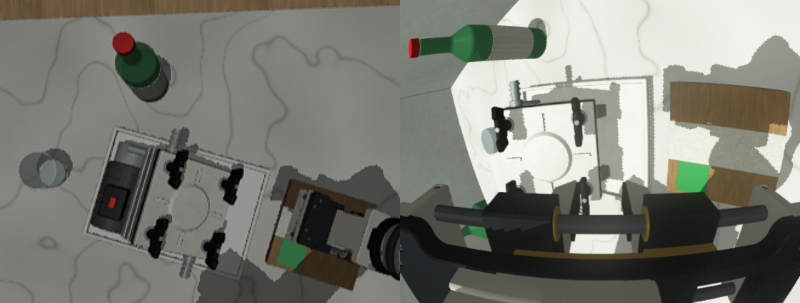

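All four wings now lie level across the cover. The bottle, tumbler and box are in place, and the gripper is clear.

```bash
python3 -c "
from plant import bot
print(bot.close_job())"
```

```text
the job is handed in; nothing more can be done
None
```

I tightened all four wing screws clockwise in cross order (LL, UR, UL, LR), first to half way and then fully home to the stops. The gripper let go of the filter, nothing else was moved, and I handed the job in at about 32 s.

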